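# Let the air into two vacuum jars

### The job

Three glass jars of walnuts are closed under vacuum; let the air into two of them so that they can be opened. With closed fingertips gently press the vent button in the middle of the shortest jar's lid most of the way down and let it come up again, then do the same on the tallest jar, and withdraw. The middle-height jar must stay sealed, so do not touch it; leave every jar standing where it is, and leave the crate's catch and everything else on the table alone.

Things in the scene. Friction and masses are not known exactly. Their poses are not given: they have to be found in the camera images.
- jar_short: The shortest of three closed clear glass storage jars with walnuts inside: glass 76 mm in diameter, flat steel lid 72 mm in diameter whose top is 92 mm above the table; 104 mm tall with its button. Loose, 0.25 to 0.8 kg. Origin: centre of its underside; z up.
- vent_short_top (a point): Centre of the top of the round grey vent button (32 mm in diameter, 12 mm proud of the lid when up) at the centre of the shortest jar's lid, 104 mm above the table when up. It moves with the button.
- vent_short (a joint): How far the shortest jar's vent button is pressed straight down: 0 is up, 0.010 m is fully down, against a hard stop. Sprung: starts to move at about 2 N, is half-way down at about 5 N, fully down at about 8 N, and comes up by itself when let go.
- jar_mid: The middle-height of three closed clear glass storage jars with walnuts inside: glass 76 mm in diameter, flat steel lid 72 mm in diameter whose top is 120 mm above the table; 132 mm tall with its button. Loose, 0.25 to 0.8 kg. Origin: centre of its underside; z up.
- vent_mid_top (a point): Centre of the top of the round grey vent button (32 mm in diameter, 12 mm proud of the lid when up) at the centre of the middle-height jar's lid, 132 mm above the table when up. It moves with the button.
- vent_mid (a joint): How far the middle-height jar's vent button is pressed straight down: 0 is up, 0.010 m is fully down, against a hard stop. Sprung: starts to move at about 2 N, is half-way down at about 5 N, fully down at about 8 N, and comes up by itself when let go.
- jar_tall: The tallest of three closed clear glass storage jars with walnuts inside: glass 76 mm in diameter, flat steel lid 72 mm in diameter whose top is 148 mm above the table; 160 mm tall with its button. Loose, 0.25 to 0.8 kg. Origin: centre of its underside; z up.
- vent_tall_top (a point): Centre of the top of the round grey vent button (32 mm in diameter, 12 mm proud of the lid when up) at the centre of the tallest jar's lid, 160 mm above the table when up. It moves with the button.
- vent_tall (a joint): How far the tallest jar's vent button is pressed straight down: 0 is up, 0.010 m is fully down, against a hard stop. Sprung: starts to move at about 2 N, is half-way down at about 5 N, fully down at about 8 N, and comes up by itself when let go.
- mate: Open stainless steel cup without a lid or handle, 72 mm in diameter at the mouth, 85 mm tall, loose, standing among the jars. Origin: centre of its underside.
- crate: Closed green plastic crate, 288 x 308 x 122 mm, fixed, on the robot's right. Origin: centre of its underside. Leave alone.
- catch (a joint): Press-button catch on top of the crate's lid, near its front edge: 0 is up, 0.006 m fully pressed. Leave alone.
- board: White plastic cutting board lying flat beyond the jars, 200 x 300 x 12 mm, loose. Origin: centre of its underside.
- potlid: Round aluminium pot lid, 184 mm in diameter, 45 mm tall with its knob, loose, beyond the jars. Origin: centre of its underside.
- spatula: Silicone spatula, 260 mm long, lying flat among the jars, pointing away from the robot, loose. Its x axis runs along it, from handle to blade.
- pot: Open aluminium pot, 200 mm in diameter, 120 mm tall, loose, on the robot's left. Origin: centre of its underside.

How it is judged (in metres and radians):
On the way, in this order (a step that is already met when the one before it is completed fails the run):
1. the shortest jar's vent button is pressed down by the fingers (at least 5 of its 10 mm) (value of joint vent_short above 0.005 m and contact force between the fingers and jar_short above 1 N), for 0.05 s.
2. it is let go and comes up (value of joint vent_short below 0.0015 m and contact force between the fingers and jar_short below 0.1 N), for 0.1 s.
3. the tallest jar's vent button is pressed down by the fingers (at least 5 of its 10 mm) (value of joint vent_tall above 0.005 m and contact force between the fingers and jar_tall above 1 N), for 0.05 s.
4. it is let go and comes up (value of joint vent_tall below 0.0015 m and contact force between the fingers and jar_tall below 0.1 N), for 0.1 s.
At the end, for the whole second after the job is handed in: All three vent buttons and the crate's catch are up (within 1.5 mm); all jars stand upright (within 0.06 rad), at rest, within 20 mm of where they began; cup, board, pot lid, spatula and pot are within 20 mm of where they began (value of joint each of vent_short, vent_mid, vent_tall, catch below 0.0015 m and distance of each of jar_short, jar_mid, jar_tall, mate, board, potlid, spatula, pot from where it was at the start of the episode below 0.02 m and angle between each of jar_short, jar_mid, jar_tall's own z axis and vertical below 0.06 rad and linear speed of each of jar_short, jar_mid, jar_tall below 0.02 m/s); the robot touches nothing.
It fails at once if the middle-height jar is touched (more than 1 N) or its vent button is pressed (more than 1.5 mm) (contact force between any of the fingers, the arm and jar_mid above 1 N or value of joint vent_mid above 0.0015 m).
It fails at once if a jar is pressed harder than 30 N (contact force between any of the fingers, the arm and jar_short above 30 N or contact force between any of the fingers, the arm and jar_tall above 30 N).
It fails at once if a jar is lifted more than 8 mm, tipped more than 0.2 rad or shifted more than 20 mm (height (world z) of any of jar_short, jar_mid, jar_tall above 0.008 m or angle between any of jar_short, jar_mid, jar_tall's own z axis and vertical above 0.2 rad or distance of any of jar_short, jar_mid, jar_tall from where it was at the start of the episode above 0.02 m).
It fails at once if the crate's catch is pressed, or the crate is touched (more than 2 N) (value of joint catch above 0.0015 m or contact force between any of the fingers, the arm and crate above 2 N).
It fails at once if cup, board, pot lid, spatula or pot is shifted more than 20 mm or touched (more than 2 N) (distance of any of mate, board, potlid, spatula, pot from where it was at the start of the episode above 0.02 m or contact force between any of the fingers, the arm and mate above 2 N or contact force between any of the fingers, the arm and board above 2 N or contact force between any of the fingers, the arm and potlid above 2 N or contact force between any of the fingers, the arm and spatula above 2 N or contact force between any of the fingers, the arm and pot above 2 N).
It also fails if it takes over 40 s, if anything falls off the work surface, if the arm or the gripper's body presses on something with over 40 N, if the wrist force passes 120 N, or if a joint passes its speed limit or range.

### The arm

A 6-joint arm with a two-finger parallel gripper is mounted at the origin on the work surface. World frame = base frame: x ahead of the robot, y to its left, z up, the work surface at z = 0. Lengths are in m, angles in degrees, forces in N, time in s.
With the tool pointing down it reaches from about 0.325 to 0.85 m from the base axis. Payload 15.5 kg.
Tool frame: the origin (TCP) lies at the very end of the fingers, on their centre line; the grasp point (between the pads) lies arm.grip_depth behind it (arm.grip_depth is the distance from the TCP to the grasp point, in m); z points along the fingers, y is the line along which they close (so a half turn about z gives the same grasp; the last joint's range is limited). The gripper opens to 91 mm and grips with 3 to 60 N. Pads are 32 mm wide; open, the fingers measure 118 mm over their backs; the gripper's body (76 mm by 178 mm) begins 60 mm behind the grasp point.
Start: joints at [59.387, 28.281, 77.091, -0, 74.628, -5.472], TCP at [0.266, 0.566, 0.214] pointing down, gripper open.
Joint ranges: [-166.48, 166.48], [-47.26, 123.95], [12.59, 153.08], [-70.14, 250.14], [6.76, 159.57], [-176.63, 176.63]. Speed limits (degrees/s): [108.29, 108.29, 147.25, 172.46, 172.46, 172.46].

### API

Orientations are given as a 3x3 rotation matrix whose columns are the frame's x, y, z axes.
In Python, from rig import arm gives the robot as it stands. Calls block until the motion is done:
- arm.move_to(position, orientation): joint-space move of the TCP to a pose.
- arm.move_l(position, orientation=None, feed=0.15): straight line of the TCP; orientation=None keeps the orientation; feed is the mean speed in m/s.
- arm.move_joints(angles): joint-space move.
- arm.grip(opening): finger opening in m; the grip force is fixed at half the most; returns when the fingers have stopped.
- arm.sleep(seconds).
- arm.solve_ik(position, orientation): joint angles nearest the present ones, or None.
- arm.snapshot(name): name is "side" or "top" or "wrist"; returns the picture (384x512x3 uint8, red, green, blue); there is no depth.
- arm.get_calibration(name): a dict with "intrinsics" (3x3 intrinsics, pixels), "k1" (the pictures are not rectified: a ray, as slopes to the right and down, at radius r is drawn at 1 + k1 r^2 times it, then the intrinsics apply), "cam_to_world" (4x4, takes a point from camera to world coordinates). Camera axes: x right, y down, z forward; pixel columns grow to the right and rows downward; lengths in m; the calibration is good to about 2 mm. A picture is of the moment at which its call begins: read the wrist's pose just before it. get_calibration takes no time and is no camera call; for the wrist camera it gives the pose at the moment of the call.
A pose or a line that the arm cannot do raises arm.Unreachable and nothing moves.
- arm.sign_off(): hands the job in; it is judged then, once.
Readings, each from a call of its own:
- arm.current_t(): time.
- arm.current_joint_positions(): joint angles.
- arm.current_dq(): joint speeds.
- arm.current_tau(): joint torques, N m.
- arm.current_ee_pos(): TCP position.
- arm.current_tool_rot(): TCP orientation.
- arm.current_force(): force on the tool from outside, world axes, zero at the start.
- arm.current_torque(): the same for the moment, N m.
- arm.current_width(): finger opening in m.
- arm.current_grasp_force(): force on a finger pad.
Only numpy, scipy, OpenCV 4.12 (cv2) and the standard library are available. Lean on these libraries where they do the work, as an engineer would, in place of code of your own. Each camera call takes 0.05 s, during which the arm holds its last target. There are 200 camera calls.

## Working session

There is one attempt and no reset: what is moved stays moved. The work goes in short steps, each a Python script; the robot and the scene stay as the last script left them, time stands still between calls to the robot, and variables do not carry over. Pictures are saved under pics/ and viewed, at most 10 in all, crops included, and the job is handed in when it is done.

```bash
mkdir -p pics; cat > h.py <<'E'
import numpy as np, cv2
from rig import arm
def ray(cal,uv):
    K=np.array(cal["intrinsics"]);k=cal["k1"];T=np.array(cal["cam_to_world"])
    d=np.linalg.inv(K)@[uv[0],uv[1],1]; p=d[:2].copy(); q=p.copy()
    for _ in range(30): q=p/(1+k*(q@q))
    return T[:3,3],T[:3,:3]@[q[0],q[1],1]
def on_plane(cal,uv,z):
    o,d=ray(cal,uv); return o+d*(z-o[2])/d[2]
def proj(cal,P):
    K=np.array(cal["intrinsics"]);k=cal["k1"];T=np.array(cal["cam_to_world"])
    c=T[:3,:3].T@(np.array(P)-T[:3,3]); q=c[:2]/c[2]; q=q*(1+k*(q@q))
    return (K@[q[0],q[1],1])[:2]
E
python3 - <<'E'
from h import *
for n in ("top","side","wrist"):
    im=arm.snapshot(n); c=arm.get_calibration(n)
    cv2.imwrite(f"pics/{n}0.png",im[...,::-1]); print(n,c["k1"],np.round(c["intrinsics"],1).tolist(),np.round(c["cam_to_world"],3).tolist())
print(arm.current_tool_rot(),arm.grip_depth,arm.current_t())
a=cv2.imread("pics/top0.png");b=cv2.imread("pics/side0.png")
cv2.imwrite("pics/both.png",cv2.resize(np.vstack([a,b]),None,fx=.78,fy=.78))
cv2.imwrite("pics/top_big.png",cv2.resize(a,(800,600),interpolation=cv2.INTER_CUBIC))
cv2.imwrite("pics/side_big.png",cv2.resize(b,(800,600),interpolation=cv2.INTER_CUBIC))
E
```

```text
top 0.04082888556504338 [[403.0, 0.0, 252.8], [0.0, 403.0, 188.0], [0.0, 0.0, 1.0]] [[-0.006, -0.982, 0.19, 0.324], [-1.0, 0.001, -0.026, -0.006], [0.025, -0.19, -0.981, 1.469], [0.0, 0.0, 0.0, 1.0]]
side -0.17770187798749226 [[460.9, 0.0, 249.5], [0.0, 460.9, 188.9], [0.0, 0.0, 1.0]] [[-0.956, -0.196, 0.217, 0.185], [-0.292, 0.623, -0.725, 1.273], [0.007, -0.757, -0.653, 1.29], [0.0, 0.0, 0.0, 1.0]]
wrist 0.007142151410476175 [[286.7, 0.0, 254.7], [0.0, 286.7, 187.4], [0.0, 0.0, 1.0]] [[0.425, 0.87, 0.248, 0.194], [0.905, -0.409, -0.117, 0.598], [-0.0, 0.275, -0.962, 0.384], [0.0, 0.0, 0.0, 1.0]]
[[-9.05258280e-01  4.24861408e-01 -4.80672486e-04]
 [ 4.24861667e-01  9.05257951e-01 -7.77903869e-04]
 [ 1.04631257e-04 -9.08423232e-04 -9.99999582e-01]] 0.0188 0.15
```

View pics/top_big.png

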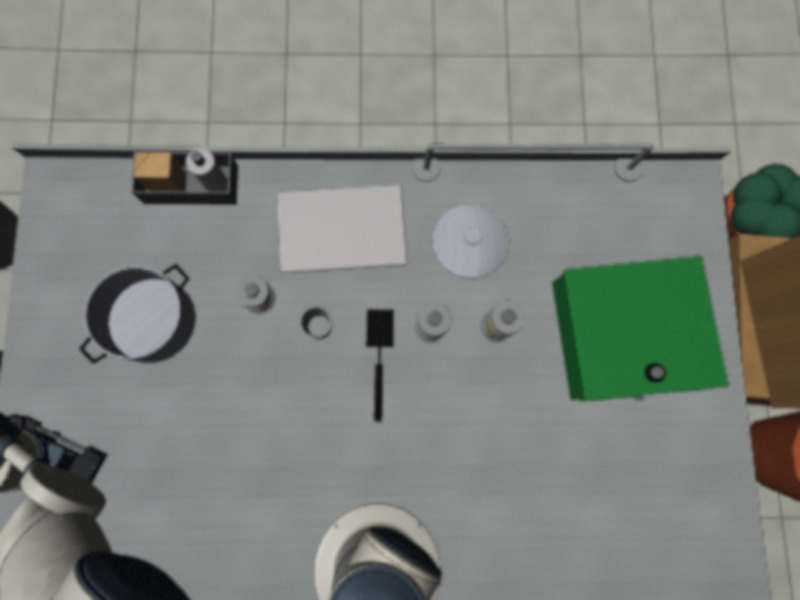

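View pics/side_big.png

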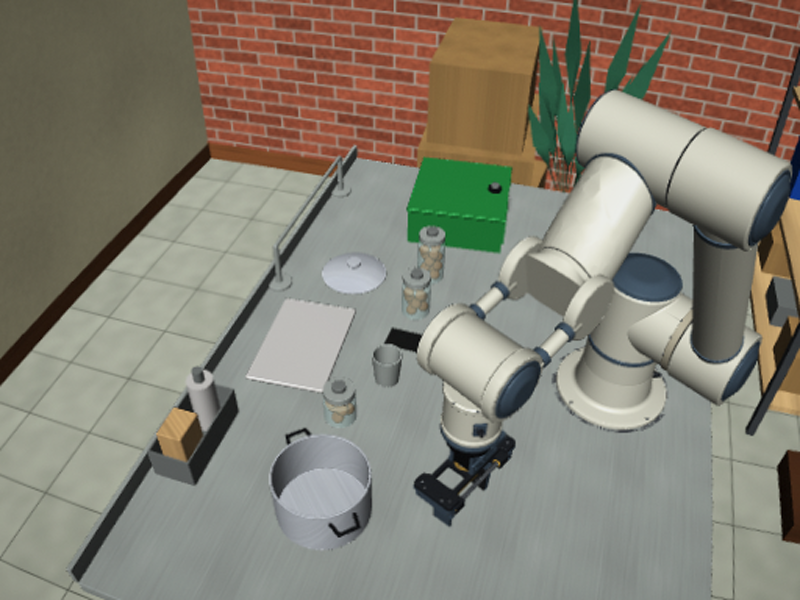

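The top picture shows jar buttons near (252,290), (434,321) and (509,316) at 800x600 scale. The side picture shows them near (339,386), (417,272) and (432,231). I'll triangulate these points to get the heights.

```bash
python3 - <<'E'
from h import *
ct=arm.get_calibration("top");cs=arm.get_calibration("side");cw=arm.get_calibration("wrist")
for t,s in [((252,290),(339,384)),((434,321),(417,271)),((509,316),(432,230))]:
    o1,d1=ray(ct,np.array(t)*.64);o2,d2=ray(cs,np.array(s)*.64)
    A=np.c_[d1,-d2];x=np.linalg.lstsq(A,o2-o1,rcond=None)[0]
    p=o1+d1*x[0];q=o2+d2*x[1];m=(p+q)/2;print(m.round(3),np.linalg.norm(p-q).round(4),proj(cw,m).round(0))
for nm,uv,z in [("crate corner",(568,268),.122),("spat tip",(380,310),.0),("cup",(317,322),.085)]: print(nm,on_plane(ct,np.array(uv)*.64,z).round(3))
a=cv2.imread("pics/top0.png");b=cv2.imread("pics/side0.png")
f=lambda im,x,y,w,h,W,H:cv2.resize(im[y:y+h,x:x+w],(W,H),interpolation=cv2.INTER_CUBIC)
cv2.imwrite("pics/crops.png",np.vstack([np.hstack([f(a,138,163,50,50,260,260),f(a,252,180,100,50,520,260)]),np.hstack([f(b,190,225,60,65,300,325),f(b,240,135,60,75,260,325),np.zeros((325,220,3),np.uint8)])]))
E
```

```text
[0.599 0.273 0.098] 0.0023 [170. 471.]
[ 0.527 -0.124  0.131] 0.0078 [-111.  556.]
[ 0.532 -0.282  0.152] 0.0023 [-217.  613.]
crate corner [ 0.642 -0.423  0.122]
spat tip [ 0.569 -0.009  0.   ]
cup [0.528 0.131 0.085]
```

View pics/crops.png

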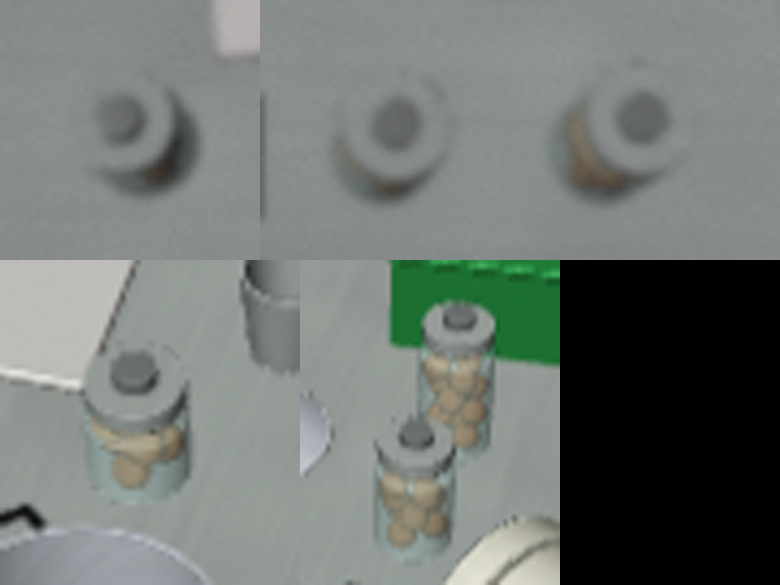

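The triangulated heights are 98, 131 and 152 mm. So the left jar is the short one, the centre one is mid, and the right one, by the crate, is tall. Next I'll close the gripper, hover over each target and refine its position with the wrist camera.

```bash
cat >> h.py <<'E'
def R(xy):
    t=np.arctan2(xy[1],xy[0]); c,s=np.cos(t),np.sin(t)
    return np.array([[-s,c,0],[c,s,0],[0,0,-1.]])
E
python3 - <<'E'
from h import *
ct=arm.get_calibration("top")
S=on_plane(ct,(160.9,185.7),.104);T=on_plane(ct,(325.5,202.7),.160);print(S,T)
arm.grip(0.0)
p=np.array(arm.current_ee_pos());arm.move_l([p[0],p[1],.26])
arm.move_to([S[0],S[1],.24],R(S))
cw=arm.get_calibration("wrist");im=arm.snapshot("wrist")
cv2.imwrite("pics/w1.png",im[...,::-1])
print(proj(cw,S),proj(cw,arm.current_ee_pos()),arm.current_ee_pos(),arm.current_width(),arm.current_force(),arm.current_t())
E
```

```text
[0.59627748 0.2733105  0.104     ] [ 0.52764919 -0.27985477  0.16      ]
[255.60481118 179.67055498] [256.18708817 230.09216946] [0.5956686  0.27441179 0.24007902] 0.0004175424363235113 [-0.0984416  -0.41630222  0.29260897] 3.65
```

View pics/w1.png

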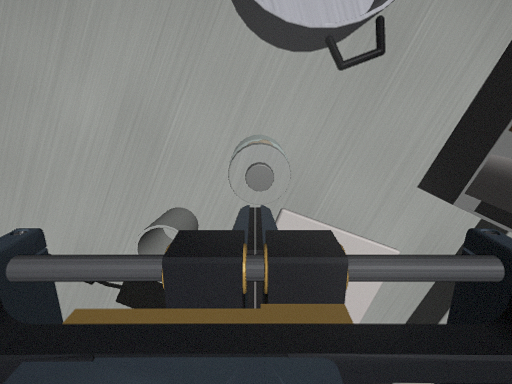

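The wrist picture shows the short jar's button centred at (260,177), against a prediction of (255.6,179.7). That is about 2-3 mm off, so I'll correct it and press under force watch.

```bash
cat >> h.py <<'E'
def press(P,h):
    arm.move_l([P[0],P[1],h+.012],R(P),feed=.08); arm.sleep(.3)
    f0=np.array(arm.current_force())
    for z in np.arange(h+.004,h-.0091,-.001):
        arm.move_l([P[0],P[1],z],feed=.02); arm.sleep(.1)
        f=np.array(arm.current_force())-f0; p=arm.current_ee_pos()
        print(round((z-h)*1e3,1),np.round((np.array(p)-[P[0],P[1],h])*1e3,1),f.round(1))
        if f[2]>6.3 or p[2]<h-.0082: break
    arm.sleep(.2)
    arm.move_l([P[0],P[1],h+.02],feed=.04); arm.sleep(.3)
    print("after",(np.array(arm.current_force())-f0).round(1),arm.current_t())
E
python3 - <<'E'
from h import *
S=on_plane(arm.get_calibration("wrist"),(260,177),.104);print(S)
press(S,.104)
arm.move_l([S[0],S[1],.26],feed=.15)
T=np.array([.5276,-.2799,.16])
arm.move_to([T[0],T[1],.296],R(T))
cw=arm.get_calibration("wrist");im=arm.snapshot("wrist")
cv2.imwrite("pics/w2.png",im[...,::-1])
print(proj(cw,T),arm.current_ee_pos(),arm.current_t())
E
```

```text
[0.59939909 0.27816727 0.104     ]
4.0 [0.1 0.  4.1] [-0.  -1.2 -0.2]
3.0 [ 0. -0.  3.] [0.5 0.  0.4]
2.0 [-0.  0.  2.] [-0.2  0.1 -0.6]
1.0 [-0. -0.  1.] [ 0.4 -0.1 -1.3]
0.0 [0.1 0.  0.1] [0.4 0.1 1.9]
-1.0 [ 0.1  0.  -0.9] [1.1 0.9 2.5]
-2.0 [ 0.1  0.1 -1.9] [1.5 1.9 3.8]
-3.0 [ 0.1  0.  -2.9] [2.6 1.3 4. ]
-4.0 [ 0.1  0.  -4. ] [0.3 0.1 4.2]
-5.0 [ 0.1  0.  -4.9] [2.5 0.9 4.6]
-6.0 [ 0.1  0.  -5.9] [1.7 0.6 6. ]
-7.0 [ 0.1  0.1 -6.8] [1.3 0.9 5.9]
-8.0 [ 0.1  0.  -7.8] [ 1.5 -0.5  7.7]
after [ 0.   0.4 -0. ] 11.85
[255.07883047 178.88304281] [ 0.5280605  -0.27912303  0.29593005] 14.9917
```

View pics/w2.png

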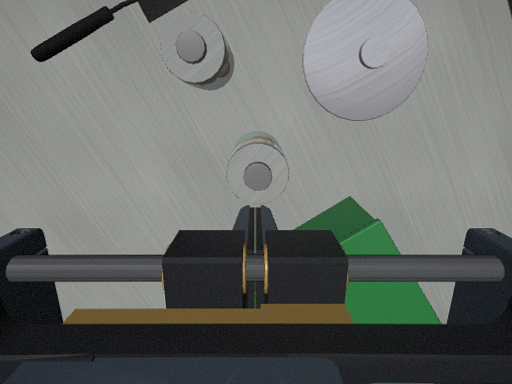

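The short jar's button went down about 7.8 mm at 7.7 N and was then released. The tall jar's button is at (258,177), against a prediction of (255,179). I'll press it, withdraw and check.

```bash
python3 - <<'E'
from h import *
T=on_plane(arm.get_calibration("wrist"),(258,177),.160);print(T)
press(T,.160)
arm.move_l([T[0],T[1],.30],feed=.15)
im=arm.snapshot("wrist");cv2.imwrite("pics/w3.png",im[...,::-1])
cv2.imwrite("pics/s3.png",arm.snapshot("side")[...,::-1]);print(arm.current_t())
E
```

```text
[ 0.5314491  -0.27950496  0.16      ]
4.0 [ 0.  -0.   4.1] [-0.2 -0.3  0.7]
3.0 [-0. -0.  3.] [-0.3  1.3  0.2]
2.0 [-0. -0.  2.] [-0.5  0.3 -0.3]
1.0 [-0. -0.  1.] [-0.3  0.7  0. ]
0.0 [ 0.1 -0.1  0.1] [-0.4 -0.2  2.6]
-1.0 [ 0.1 -0.1 -1. ] [-0.7  1.4  3. ]
-2.0 [ 0.1 -0.1 -1.9] [1.  0.1 3.7]
-3.0 [ 0.1 -0.  -3. ] [ 1.8 -1.2  4. ]
-4.0 [ 0.1 -0.  -4. ] [ 0.8 -1.   5.3]
-5.0 [ 0.1 -0.  -4.9] [ 0.9 -0.5  4.5]
-6.0 [ 0.1 -0.1 -5.9] [1.7 0.3 5.2]
-7.0 [ 0.1 -0.1 -6.9] [ 0.2 -0.7  6.4]
after [-0.1  0.  -0.3] 22.8167
23.8667
```

View pics/s3.png

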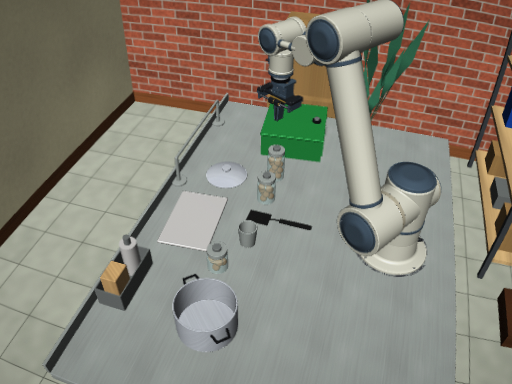

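The side view shows all three jars upright where they began, at (218,255), (266,186) and (276,160). The arm is clear above them, so I'll hand in.

```bash
python3 -c "
from rig import arm
print(arm.sign_off())"
```

```text
the job is handed in; nothing more can be done
None
```

I pressed the shortest jar's vent button about 7.8 mm and then the tallest's about 6.9 mm, let both go, withdrew without going near the middle jar, and handed the job in at about 24 s; `sign_off` returned no verdict.

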